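# Put the colour rods back on their own firebricks

### The arm

A 6-joint arm with a two-finger parallel gripper is mounted at the origin on the work surface. World frame = base frame: x ahead of the robot, y to its left, z up, the work surface at z = 0. Lengths are in m, angles in rad, forces in N, time in s.
With the tool pointing down it reaches from about 0.275 to 0.725 m from the base axis. Payload 15.9 kg.
Tool frame: the origin (TCP) lies midway between the tips of the shut fingers; the grasp point (between the pads) lies env.grip_depth behind it (env.grip_depth is the distance from the TCP to the grasp point, in m); x points along the fingers, y is the direction in which the jaws open and shut, and the axes are right-handed (so a half turn about x gives the same grasp; the last joint's range is limited). The gripper opens to 85 mm and grips with 20 to 120 N. Pads are 22 mm wide; open, the fingers measure 114 mm over their backs; the gripper's body (76 mm by 85 mm) begins 54 mm behind the grasp point. The pads swing forward as they close: fully open they stand 13 mm farther back than shut.
Start: joints at [1.208, 0.213, -0.034, 1.323, 0, 1.571], TCP at [0.177, 0.467, 0.231] pointing down, gripper open.
Joint ranges: [-2.98, 2.98], [-0.74, 1.72], [-1.14, 1.35], [-2.1, 2.04], [-1.57, 1.44], [-3.14, 3.14]. Speed limits (rad/s): [1.89, 1.89, 2.39, 2.57, 3.14, 3.14].

### API

Orientations are given as a 3x3 rotation matrix whose columns are the frame's x, y, z axes.
In Python, from workcell import status, camera, calibration, workorder, env gives the robot as it stands.
- The arm moves only by the tool apply_moves, never from a script. Its argument "deltas" is text: rows parted by semicolons, each of 7 numbers parted by spaces: the shift along the world's x, y, z in units of 50 mm (1.0 is 50 mm), then the turn, a rotation vector about the world's x, y, z in units of 10 degrees (1.0 is 10 degrees), then the finger opening in mm, from 0 to 85.4. In form: dx dy dz wx wy wz jaw; .... A call has 1 to 12 rows; each row shifts and turns the commanded pose from where the row before left it; what a row does not reach is not made up. A row lasts 1/8 s, in which the tool goes at most 62.5 mm and 10.7 degrees, less where a joint would pass 70% of its speed; a pose out of reach is approached as far as the arm can. A call is refused whole if a number of a shift passes 1 or a number of a turn 1, either way. A call with a gripper value outside its range is refused whole. The fingers move at their own pace and stop on an object; "squeeze" is the grip in N (left out, the last holds). Time passes only in rows, so rows that do not move let the fingers close. It gives the time, the measured TCP pose, the force and the opening at its end, in the units of the state.
- status.sense(): the state, without advancing time (a new reading comes with each control period).
- camera(name): name is "scene" or "top"; returns the picture (400x640x3 uint8, red, green, blue); there is no depth.
- calibration(name): a dict with "K" (3x3 intrinsics, pixels), "world_from_camera" (4x4, takes a point from camera to world coordinates). Camera axes: x right, y down, z forward; pixel columns grow to the right and rows downward; lengths in m; the calibration is good to about 2 mm. A picture is of the moment at which its call begins. calibration takes no time and is no camera call.
- workorder.close_job(): hands the job in, once; it reports no verdict.
The state is a dict: "time": time; "qpos": joint angles; "qvel": joint speeds; "effort": joint torques, N m; "ee_pos": TCP position; "ee_rot": TCP orientation; "ft_force": force on the tool from outside, world axes, zero at the start; "wrist_torque": the same for the moment, N m; "grip_width": finger opening in m.
Only numpy, scipy, OpenCV 4.12 (cv2) and the standard library are available. Lean on these libraries where they do the work, as an engineer would, in place of code of your own. Each camera call takes 0.05 s, during which the arm holds its last target.

### The job

The three glass colour rods have been left on each other's firebricks: move them so that each stands upright in the pocket of the brick whose sample disc has its own colour, parking a rod in the pocket of the plain brick on the way and leaving that brick empty again. Set every rod down gently: it must not be dropped or knocked over, and must never be stood on the steel bench. Do not disturb the tumbler, the wax or the oil pot.

Things in the scene. Friction and masses are not known exactly. Their poses are not given: they have to be found in the camera images.
- rod_blue_mid (a point): piece of cobalt blue glass colour rod, a plain cobalt blue cylinder 34 mm in diameter and 70 mm tall, about 160 g, standing on its cut end in the pocket of a brick; this point is its centre, 35 mm above its foot, z up along the cylinder. In a pocket its foot is 18 mm and its top 88 mm above the bench.
- rod_red_mid (a point): piece of red glass colour rod, a plain red cylinder 34 mm in diameter and 70 mm tall, about 160 g, standing on its cut end in the pocket of a brick; this point is its centre, 35 mm above its foot, z up along the cylinder. In a pocket its foot is 18 mm and its top 88 mm above the bench.
- rod_green_mid (a point): piece of green glass colour rod, a plain green cylinder 34 mm in diameter and 70 mm tall, about 160 g, standing on its cut end in the pocket of a brick; this point is its centre, 35 mm above its foot, z up along the cylinder. In a pocket its foot is 18 mm and its top 88 mm above the bench.
- brick_blue_pocket (a point): firebrick of the cobalt blue rod, with a cobalt blue sample disc (36 mm wide, 5 mm thick, top 37 mm above the bench) 50 mm from the pocket towards +x. Fixed cream slab 114 (along x) x 80 x 32 mm, z up. Point: centre of the floor of its one round pocket (52 mm wide, 14 mm deep, floor 18 mm above the bench; takes one rod, 9 mm to spare all round); the slab's middle is 15 mm from it towards +x.
- brick_red_pocket (a point): firebrick of the red rod, with a red sample disc (36 mm wide, 5 mm thick, top 37 mm above the bench) 50 mm from the pocket towards +x. Fixed cream slab 114 (along x) x 80 x 32 mm, z up. Point: centre of the floor of its one round pocket (52 mm wide, 14 mm deep, floor 18 mm above the bench; takes one rod, 9 mm to spare all round); the slab's middle is 15 mm from it towards +x.
- brick_green_pocket (a point): firebrick of the green rod, with a green sample disc (36 mm wide, 5 mm thick, top 37 mm above the bench) 50 mm from the pocket towards +x. Fixed cream slab 114 (along x) x 80 x 32 mm, z up. Point: centre of the floor of its one round pocket (52 mm wide, 14 mm deep, floor 18 mm above the bench; takes one rod, 9 mm to spare all round); the slab's middle is 15 mm from it towards +x.
- brick_plain_pocket (a point): plain firebrick, without sample disc and empty at the start: the free spot. Fixed cream slab 114 (along x) x 80 x 32 mm, z up. Point: centre of the floor of its one round pocket (52 mm wide, 14 mm deep, floor 18 mm above the bench; takes one rod, 9 mm to spare all round); the slab's middle is 15 mm from it towards +x.
- tumbler_mid (a point): clear glass tumbler, 72 mm across the rim, 95 mm tall, standing loose among the bricks; this point is its centre, 47.5 mm above the bench. Not to be disturbed.
- wax_mid (a point): cake of yellow-brown beeswax in a low round tin, 78 mm across, 30 mm high, loose among the bricks; this point is its centre, 15 mm above the bench. Not to be disturbed.
- oilpot_mid (a point): small black oil pot with a stepped neck and knob, 60 mm in diameter, 112 mm tall, loose among the bricks; this point is its centre, 56 mm above the bench. Not to be disturbed.

How it is judged:
By the outcome, as a careful person would: the job done as asked, in the order asked, and still so for the second after the job is handed in, with the robot touching nothing.
It also fails if it takes over 96 s, if anything falls off the work surface, if the arm or the gripper's body presses on something with over 40 N, if the wrist force passes 120 N, or if a joint passes its speed limit or range.

## Working session

There is one attempt and no reset: what is moved stays moved. The work goes in short steps, Python scripts to look and compute and a tool call to move; the robot and the scene stay as the last step left them, time stands still between calls to the robot, and variables do not carry over. Pictures are saved under pics/ and viewed, and the job is handed in when it is done.

Besides the shell and the picture viewer there is one more tool, called after "Emit:" as a command line: name --argument value ..., lists and objects as JSON in quotes. apply_moves: Moves the arm, as the interface text tells. Its arguments: {"type":"object","properties":{"deltas":{"type":"string"},"squeeze":{"type":"number"}},"required":["deltas"]}

```bash
ls; mkdir -p pics; python3 - <<'E'
from workcell import status, camera, calibration, workorder, env
import cv2
for n in ("scene","top"):
    cv2.imwrite(f"pics/{n}0.png",camera(n)[:,:,::-1]); c=calibration(n); print(n,c["K"].round(1).tolist(),c["world_from_camera"].round(4).tolist())
s=status.sense(); print({k:s[k] for k in("time","ee_pos","ee_rot","grip_width","ft_force")}, env.grip_depth)
E
```

```text
pics
scene [[418.9, 0.0, 323.6], [0.0, 418.9, 198.0], [0.0, 0.0, 1.0]] [[0.0495, 0.835, -0.5481, 1.1266], [0.9987, -0.0368, 0.034, -0.0801], [0.0082, -0.5491, -0.8357, 0.9163], [0.0, 0.0, 0.0, 1.0]]
top [[404.9, 0.0, 315.9], [0.0, 404.9, 205.2], [0.0, 0.0, 1.0]] [[-0.0866, -0.9729, 0.2143, 0.3604], [-0.9962, 0.0843, -0.0201, -0.0255], [0.0014, -0.2153, -0.9766, 1.022], [0.0, 0.0, 0.0, 1.0]]
{'time': 0.1, 'ee_pos': array([0.17734133, 0.46716265, 0.23086077]), 'ee_rot': array([[-3.59190378e-04,  3.54932268e-01,  9.34891949e-01],
       [-9.56166929e-04,  9.34891460e-01, -3.54932449e-01],
       [-9.99999478e-01, -1.02140108e-03,  3.57047956e-06]]), 'grip_width': 0.08544267372358967, 'ft_force': array([ 1.08632466, -0.10710844, -0.11805023])} 0.0187
```

View pics/scene0.png

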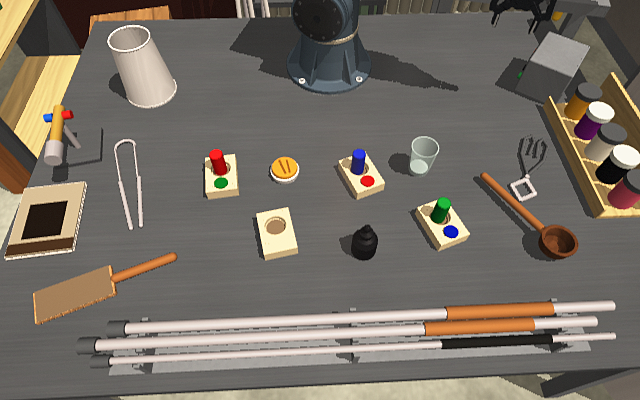

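View pics/top0.png

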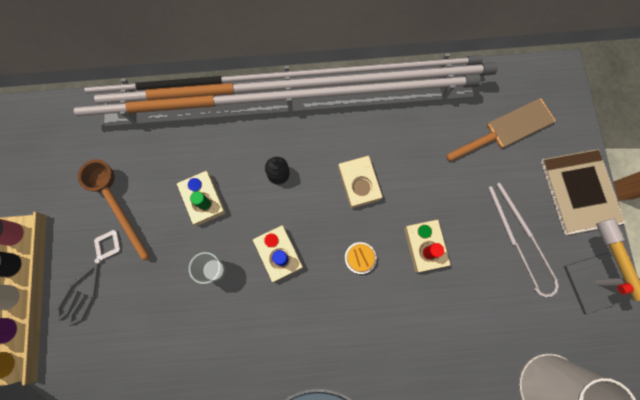

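The red rod is on the green brick (top ~430,250), blue on red (~280,258) and green on blue (~200,200). The plain brick at ~(361,182) is empty. I'll enlarge the images to measure.

```bash
python3 - <<'E'
import cv2
t=cv2.imread("pics/top0.png"); s=cv2.imread("pics/scene0.png")
cv2.imwrite("pics/t_a.png",cv2.resize(t[145:295,170:320],None,fx=4,fy=4,interpolation=cv2.INTER_CUBIC))
cv2.imwrite("pics/t_b.png",cv2.resize(t[145:295,320:470],None,fx=4,fy=4,interpolation=cv2.INTER_CUBIC))
cv2.imwrite("pics/s_a.png",cv2.resize(s[130:270,190:350],None,fx=4,fy=4,interpolation=cv2.INTER_CUBIC))
cv2.imwrite("pics/s_b.png",cv2.resize(s[130:270,325:485],None,fx=4,fy=4,interpolation=cv2.INTER_CUBIC))
E
```

```text
(no output)
```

View pics/t_a.png

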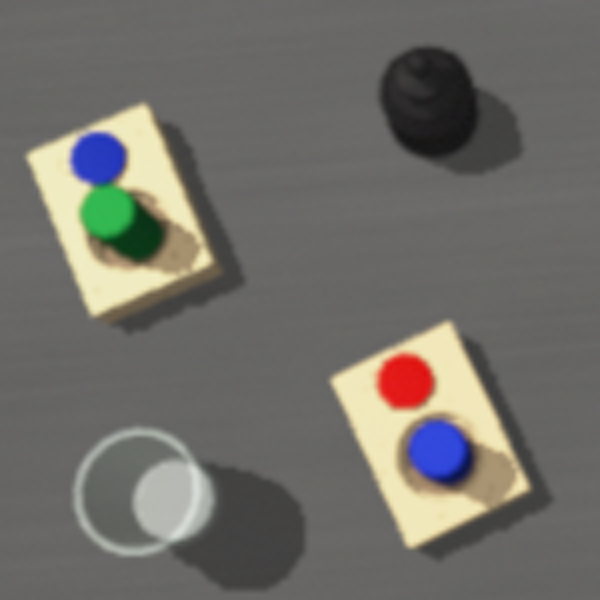

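View pics/t_b.png

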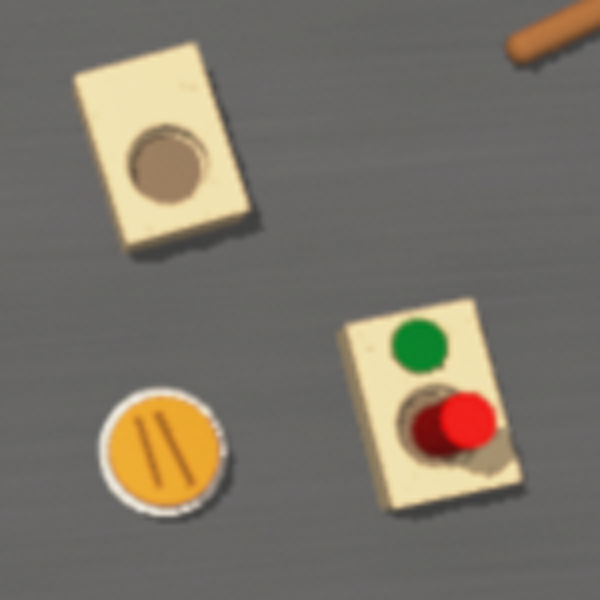

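View pics/s_a.png

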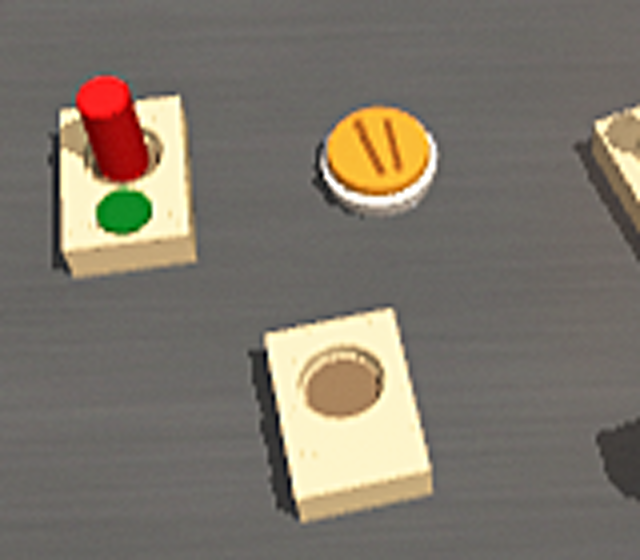

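View pics/s_b.png

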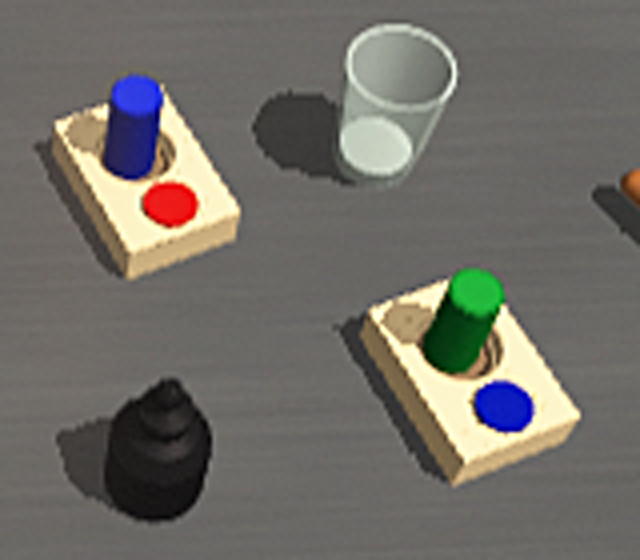

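```bash
cat > h.py <<'E'
import numpy as np
from workcell import calibration
from scipy.optimize import least_squares
def ray(cam,u,v,z):
    c=calibration(cam);T=c["world_from_camera"];d=T[:3,:3]@np.linalg.inv(c["K"])@[u,v,1];o=T[:3,3]
    return (o+d*(z-o[2])/d[2])[:2]
E
python3 - <<'E'
from h import *
O={"ta":("top",170,145),"tb":("top",320,145),"sa":("scene",190,130),"sb":("scene",325,130)}
def P(k,x,y,z):
    c,a,b=O[k];return ray(c,a+(x+.5)/4-.5,b+(y+.5)/4-.5,z)
B={"blue":[("ta",[(27,156),(147,103),(217,264),(94,317)]),("sb",[(457,462),(580,414),(488,275),(367,317)][::-1])],
"red":[("ta",[(331,380),(450,321),(530,490),(410,548)]),("sb",[(56,128),(165,88),(239,214),(127,256)])],
"plain":[("tb",[(75,76),(195,43),(249,210),(127,245)]),("sa",[(266,334),(394,309),(431,472),(299,500)])],
"green":[("tb",[(346,324),(473,299),(521,482),(391,509)]),("sa",[(60,110),(182,96),(194,237),(68,252)])]}
Rc=np.array([(57,40),(57,-40),(-57,-40),(-57,40)])/1000
for n,l in B.items():
    for k,pts in l:
        W=np.array([P(k,*p,.032) for p in pts])
        tgt=Rc if k[0]=="t" else Rc[[2,3,0,1]]
        # match scene order: choose cyclic shift/mirror with best fit
        best=None
        for sh in (0,2):
          for fl in (0,1):
            R=np.roll(Rc,sh,0); R=R[::-1] if fl else R
            for f2 in range(4):
              RR=np.roll(R,f2,0)
              f=lambda q:(np.array([[np.cos(q[2]),-np.sin(q[2])],[np.sin(q[2]),np.cos(q[2])]])@RR.T).T.__add__(q[:2]).ravel()-W.ravel()
              r=least_squares(f,[*W.mean(0),.3])
              if best is None or r.cost<best[0]-1e-9 and abs(r.x[2])<1: best=(r.cost,r.x)
        q=best[1]; d=np.array([np.cos(q[2]),np.sin(q[2])])
        print(n,k,"pocket",(q[:2]-.015*d).round(4),"yaw",np.degrees(q[2]).round(1),"rms",np.sqrt(best[0]/4).round(4))
print("plainpocket rim top",P("tb",168,162,.032),P("sa",342,382,.032))
for n,a,b,z in [("green rod",("ta",108,211),("sb",475,291),.088),("blue rod",("ta",438,449),("sb",136,96),.088),("red rod",("tb",468,420),("sa",105,98),.088),
 ("blue disc",("ta",99,158),("sb",504,406),.037),("red disc",("ta",406,381),("sb",171,204),.037),("green disc",("tb",419,346),("sa",124,212),.037),
 ("tumbler rim",("ta",137,491),("sb",401,66),.095),("wax",("tb",164,451),("sa",379,150),.03),("oil knob",("ta",422,60),("sb",170,382),.112)]:
    print(n,P(*a,z).round(4),P(*b,z).round(4))
E
```

```text
blue ta pocket [0.61   0.2377] yaw 20.2 rms 0.0008
blue sb pocket [0.6405 0.2486] yaw -161.0 rms 0.0031
red ta pocket [0.4527 0.0533] yaw 21.3 rms 0.0005
red sb pocket [0.4834 0.0643] yaw -159.8 rms 0.0014
plain tb pocket [ 0.6178 -0.1657] yaw 10.9 rms 0.0004
plain sa pocket [ 0.6481 -0.1588] yaw 191.0 rms 0.0008
green tb pocket [ 0.4389 -0.312 ] yaw 6.1 rms 0.0006
green sa pocket [ 0.4699 -0.3067] yaw 187.3 rms 0.0015
plainpocket rim top [ 0.61944342 -0.16569343] [ 0.61999521 -0.16506126]
green rod [0.6086 0.2354] [0.6082 0.2351]
blue rod [0.4515 0.05  ] [0.4524 0.0495]
red rod [ 0.4367 -0.3131] [ 0.4385 -0.3124]
blue disc [0.6571 0.2545] [0.6582 0.255 ]
red disc [0.4994 0.0708] [0.5013 0.0715]
green disc [ 0.4885 -0.3057] [ 0.4912 -0.306 ]
tumbler rim [0.4419 0.2209] [0.4407 0.2204]
wax [ 0.4387 -0.1433] [ 0.4427 -0.1432]
oil knob [0.678  0.0421] [0.6749 0.0452]
```

Emit:
apply_moves --deltas "0.4 -0.6 0 0 0 -0.58 85; 0.4 -0.6 0 0 0 -0.58 85; 0.4 -0.6 0 0 0 -0.58 85; 0.4 -0.6 0 0 0 -0.58 85; 0.4 -0.6 0 0 0 -0.58 85; 0.4 -0.6 0 0 0 -0.58 85; 0.4 -0.6 0 0 0 -0.58 85; 0.4 -0.6 0 0 0 -0.58 85; 0.4 -0.6 0 0 0 -0.58 85; 0.4 -0.6 0 0 0 -0.58 85; 0.4 -0.6 0 0 0 -0.58 85; 0.4 -0.6 0 0 0 -0.58 85" --squeeze 50

```text
time: 1.6
ee_pos: [0.4178, 0.1063, 0.2311]
ee_rot: [[-0.0, 1.0, -0.01], [-0.0, -0.01, -1.0], [-1.0, -0.0, 0.0]]
ft_force: [0.5, 0.6, 0.6]
grip_width: 0.0848
```

```bash
python3 -c "
from workcell import status
s=status.sense();print(s['time'],s['ee_pos'],s['ee_rot'].round(4),s['qpos'].round(3))"
```

```text
1.6 [0.41782151 0.10630735 0.23113164] [[-4.000e-04  9.999e-01 -1.020e-02]
 [-1.000e-04 -1.020e-02 -9.999e-01]
 [-1.000e+00 -4.000e-04  1.000e-04]] [ 0.249  0.072 -0.2    1.299  0.     1.83 ]
```

Emit:
apply_moves --deltas "0.033 -0.7 0 0 0 0 85; 0.033 -0.7 0 0 0 0 85; 0.033 -0.7 0 0 0 0 85; 0.033 -0.7 0 0 0 0 85; 0.033 -0.7 0 0 0 0 85; 0.033 -0.7 0 0 0 0 85; 0.033 -0.7 0 0 0 0 85; 0.033 -0.7 0 0 0 0 85; 0.033 -0.7 0 0 0 0 85; 0.033 -0.7 0 0 0 0 85; 0.033 -0.7 0 0 0 0 85; 0.033 -0.7 0 0 0 0 85"

```text
time: 3.1
ee_pos: [0.437, -0.3136, 0.231]
ee_rot: [[-0.0, 1.0, -0.007], [0.0, -0.007, -1.0], [-1.0, -0.0, -0.0]]
ft_force: [0.9, -0.4, 0.6]
grip_width: 0.0849
```

Emit:
apply_moves --deltas "0 0 -0.4 0 0 0 85; 0 0 -0.4 0 0 0 85; 0 0 -0.4 0 0 0 85; 0 0 -0.4 0 0 0 85; 0 0 -0.4 0 0 0 85; 0 0 -0.4 0 0 0 85; 0 0 -0.4 0 0 0 85; 0 0 -0.4 0 0 0 85; 0 0 -0.2 0 0 0 85; 0 0 -0.2 0 0 0 85; 0 0 -0.1 0 0 0 85; 0 0 0 0 0 0 85"

```text
time: 4.6
ee_pos: [0.4372, -0.3126, 0.0463]
ee_rot: [[-0.0, 1.0, -0.007], [0.0, -0.007, -1.0], [-1.0, -0.0, -0.0]]
ft_force: [0.7, 0.0, 0.3]
grip_width: 0.0849
```

```bash
python3 -c "
from workcell import camera
import cv2,numpy as np
a=camera('scene')[120:270,170:330,::-1];b=camera('top')[190:310,380:480,::-1]
cv2.imwrite('pics/g1.png',np.hstack([cv2.resize(a,(400,375)),cv2.resize(b,(312,375))]))"
```

```text
(no output)
```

View pics/g1.png

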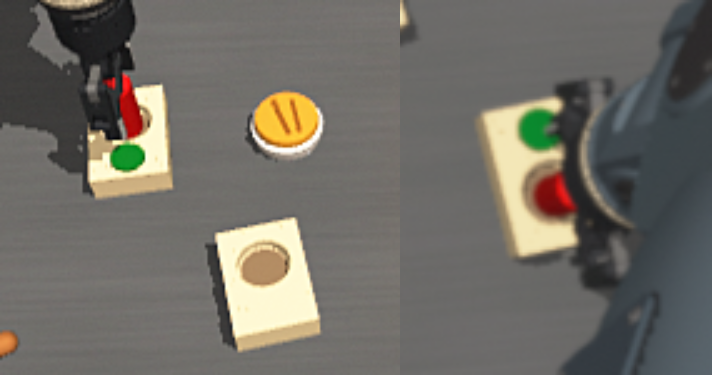

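The red rod (~130,105 in the left view) stands between the open fingers. I'll close gently.

Emit:
apply_moves --deltas "0 0 0 0 0 0 65; 0 0 0 0 0 0 50; 0 0 0 0 0 0 45; 0 0 0 0 0 0 42; 0 0 0 0 0 0 40; 0 0 0 0 0 0 38; 0 0 0 0 0 0 36; 0 0 0 0 0 0 34; 0 0 0 0 0 0 32; 0 0 0 0 0 0 25; 0 0 0 0 0 0 20; 0 0 0 0 0 0 20" --squeeze 50

```text
time: 6.2
ee_pos: [0.4374, -0.3126, 0.0465]
ee_rot: [[0.0, 1.0, -0.007], [-0.0, -0.007, -1.0], [-1.0, 0.0, 0.0]]
ft_force: [1.0, 1.5, 5.8]
grip_width: 0.0328
```

Emit:
apply_moves --deltas "0 0 0.1 0 0 0 20; 0 0 0.1 0 0 0 20; 0 0 0.2 0 0 0 20; 0 0 0.3 0 0 0 20; 0 0 0.4 0 0 0 20; 0 0 0.4 0 0 0 20; 0 0 0.4 0 0 0 20; 0 0 0.4 0 0 0 20; 0 0 0.3 0 0 0 20; 0 0 0 0 0 0 20"

```text
time: 7.45
ee_pos: [0.4378, -0.313, 0.1776]
ee_rot: [[0.002, 1.0, -0.007], [-0.001, -0.007, -1.0], [-1.0, 0.002, 0.001]]
ft_force: [-0.2, 0.5, -3.1]
grip_width: 0.0328
```

```bash
python3 -c "
from workcell import camera
import cv2,numpy as np
a=camera('scene')[60:230,160:330,::-1];b=camera('top')[190:310,380:480,::-1]
cv2.imwrite('pics/g2.png',np.hstack([cv2.resize(a,(400,400)),cv2.resize(b,(333,400))]))"
```

```text
(no output)
```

View pics/g2.png

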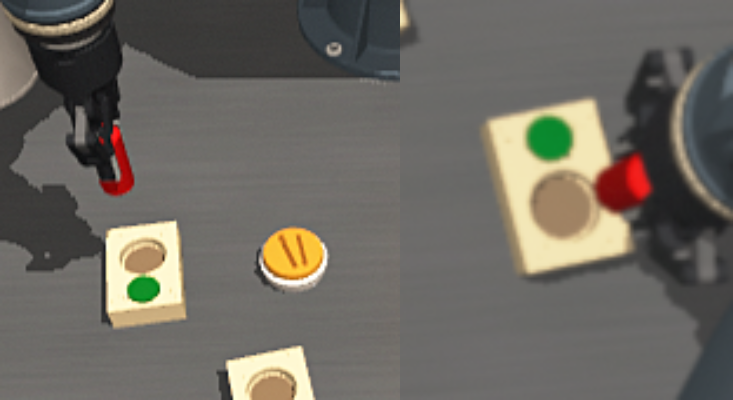

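Emit:
apply_moves --deltas "0.2 0.16 0 0 0 0 20; 0.36 0.295 0 0 0 0 20; 0.36 0.295 0 0 0 0 20; 0.36 0.295 0 0 0 0 20; 0.36 0.295 0 0 0 0 20; 0.36 0.295 0 0 0 0 20; 0.36 0.295 0 0 0 0 20; 0.36 0.295 0 0 0 0 20; 0.36 0.295 0 0 0 0 20; 0.36 0.295 0 0 0 0 20; 0.18 0.14 0 0 0 0 20; 0 0 0 0 0 0 20"

```text
time: 9.05
ee_pos: [0.6186, -0.1643, 0.176]
ee_rot: [[-0.0, 1.0, -0.006], [0.0, -0.006, -1.0], [-1.0, -0.0, -0.0]]
ft_force: [-0.3, 0.1, -2.0]
grip_width: 0.0327
```

Emit:
apply_moves --deltas "0 -0.01 -0.2 0 0 0 20; 0 0 -0.4 0 0 0 20; 0 0 -0.4 0 0 0 20; 0 0 -0.4 0 0 0 20; 0 0 -0.4 0 0 0 20; 0 0 -0.3 0 0 0 20; 0 0 -0.2 0 0 0 20; 0 0 -0.1 0 0 0 20; 0 0 0 0 0 0 20"

```text
time: 10.18
ee_pos: [0.6183, -0.1653, 0.0563]
ee_rot: [[0.0, 1.0, -0.007], [-0.0, -0.007, -1.0], [-1.0, 0.0, 0.0]]
ft_force: [0.0, -0.4, -2.1]
grip_width: 0.0325
```

```bash
cat > look.py <<'E'
import sys,cv2,numpy as np
from workcell import camera
# look.py name  sx sy  tx ty : crops centred there
n=sys.argv[1];sx,sy,tx,ty=map(int,sys.argv[2:6])
def cr(c,x,y,w=50):
    im=camera(c)[:,:,::-1];x0=min(max(0,x-w),640-2*w);y0=min(max(0,y-w),400-2*w)
    return cv2.resize(im[y0:y0+2*w,x0:x0+2*w],(390,390),interpolation=cv2.INTER_CUBIC)
cv2.imwrite(f'pics/{n}.png',np.hstack([cr('scene',sx,sy),cr('top',tx,ty)]))
E
python3 look.py p1 276 210 361 185
```

```text
(no output)
```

View pics/p1.png

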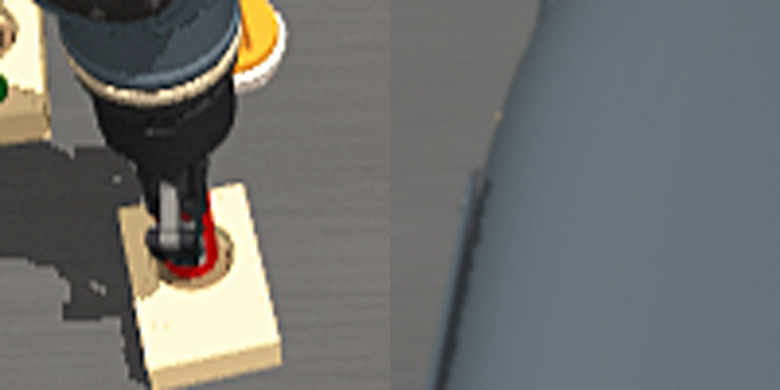

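The red rod's foot is inside the pocket opening (~190,265 in the left view). I'll lower it slowly until I see contact force.

Emit:
apply_moves --deltas "0 0 -0.06 0 0 0 20; 0 0 -0.05 0 0 0 20; 0 0 -0.04 0 0 0 20; 0 0 -0.02 0 0 0 20; 0 0 0 0 0 0 20"

```text
time: 10.9
ee_pos: [0.6182, -0.1653, 0.0477]
ee_rot: [[-0.0, 1.0, -0.007], [0.0, -0.007, -1.0], [-1.0, -0.0, -0.0]]
ft_force: [0.9, 0.4, -1.5]
grip_width: 0.0329
```

Emit:
apply_moves --deltas "0 0 -0.02 0 0 0 20; 0 0 0 0 0 0 20"

```text
time: 11.15
ee_pos: [0.6182, -0.1653, 0.0468]
ee_rot: [[-0.0, 1.0, -0.007], [0.0, -0.007, -1.0], [-1.0, -0.0, -0.0]]
ft_force: [-0.1, 0.4, -1.2]
grip_width: 0.0327
```

Emit:
apply_moves --deltas "0 0 -0.01 0 0 0 20; 0 0 0 0 0 0 20"

```text
time: 11.4
ee_pos: [0.6183, -0.1653, 0.0465]
ee_rot: [[0.0, 1.0, -0.007], [-0.0, -0.007, -1.0], [-1.0, 0.0, 0.0]]
ft_force: [-1.2, 0.1, 1.9]
grip_width: 0.0329
```

Emit:
apply_moves --deltas "0 0 -0.01 0 0 0 20; 0 0 0 0 0 0 20"

```text
time: 11.65
ee_pos: [0.6184, -0.1654, 0.0465]
ee_rot: [[0.001, 1.0, -0.007], [-0.0, -0.007, -1.0], [-1.0, 0.001, 0.0]]
ft_force: [-3.9, 0.5, 10.0]
grip_width: 0.0329
```

Emit:
apply_moves --deltas "0 0 0.01 0 0 0 20; 0 0 0 0 0 0 34; 0 0 0 0 0 0 36; 0 0 0 0 0 0 38; 0 0 0 0 0 0 42; 0 0 0 0 0 0 50; 0 0 0 0 0 0 65; 0 0 0 0 0 0 85; 0 0 0 0 0 0 85"

```text
time: 12.78
ee_pos: [0.6182, -0.1653, 0.0463]
ee_rot: [[0.0, 1.0, -0.007], [-0.0, -0.007, -1.0], [-1.0, 0.0, 0.0]]
ft_force: [0.8, 0.3, -0.9]
grip_width: 0.0851
```

Emit:
apply_moves --deltas "0 0 0.1 0 0 0 85; 0 0 0.3 0 0 0 85; 0 0 0.6 0 0 0 85; 0 0 0.6 0 0 0 85; 0 0 0.6 0 0 0 85; 0 0 0.4 0 0 0 85"

```text
time: 13.52
ee_pos: [0.6187, -0.1654, 0.1792]
ee_rot: [[0.002, 1.0, -0.007], [-0.001, -0.007, -1.0], [-1.0, 0.002, 0.001]]
ft_force: [0.1, -0.2, -0.7]
grip_width: 0.0847
```

Emit:
apply_moves --deltas "-0.017 0.67 0 0 0 0 85; -0.017 0.67 0 0 0 0 85; -0.017 0.67 0 0 0 0 85; -0.017 0.67 0 0 0 0 85; -0.017 0.67 0 0 0 0 85; -0.017 0.67 0 0 0 0 85; -0.017 0.67 0 0 0 0 85; -0.017 0.67 0 0 0 0 85; -0.017 0.67 0 0 0 0 85; -0.017 0.67 0 0 0 0 85; -0.017 0.67 0 0 0 0 85; -0.017 0.64 0 0 0 0 85"

```text
time: 15.02
ee_pos: [0.608, 0.2364, 0.1776]
ee_rot: [[0.001, 1.0, -0.007], [0.0, -0.007, -1.0], [-1.0, 0.001, -0.0]]
ft_force: [0.2, -0.3, 0.1]
grip_width: 0.0849
```

```bash
python3 look.py p2 276 210 361 185
```

```text
(no output)
```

View pics/p2.png

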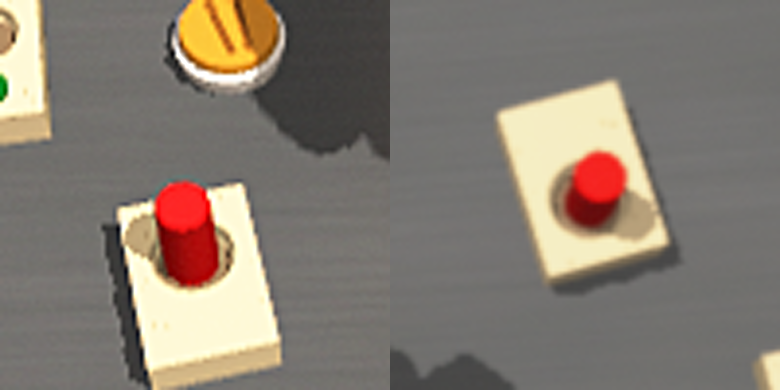

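The red rod stands upright in the plain pocket. Next I'll descend over the green rod.

Emit:
apply_moves --deltas "0 -0.02 -0.4 0 0 0 85; 0 0 -0.4 0 0 0 85; 0 0 -0.4 0 0 0 85; 0 0 -0.4 0 0 0 85; 0 0 -0.4 0 0 0 85; 0 0 -0.3 0 0 0 85; 0 0 -0.2 0 0 0 85; 0 0 -0.12 0 0 0 85; 0 0 0 0 0 0 65"

```text
time: 16.25
ee_pos: [0.608, 0.2341, 0.0453]
ee_rot: [[-0.0, 1.0, -0.007], [-0.0, -0.007, -1.0], [-1.0, -0.0, 0.0]]
ft_force: [0.2, 0.2, 0.6]
grip_width: 0.0694
```

Emit:
apply_moves --deltas "0 0 0 0 0 0 50; 0 0 0 0 0 0 45; 0 0 0 0 0 0 42; 0 0 0 0 0 0 40; 0 0 0 0 0 0 38; 0 0 0 0 0 0 36; 0 0 0 0 0 0 34; 0 0 0 0 0 0 32; 0 0 0 0 0 0 25; 0 0 0 0 0 0 20; 0 0 0 0 0 0 20" --squeeze 50

```text
time: 17.62
ee_pos: [0.6083, 0.2343, 0.0456]
ee_rot: [[0.001, 1.0, -0.007], [0.0, -0.007, -1.0], [-1.0, 0.001, -0.0]]
ft_force: [0.5, -0.7, 6.2]
grip_width: 0.0328
```

```bash
python3 look.py p3 440 210 200 200
```

```text
(no output)
```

View pics/p3.png

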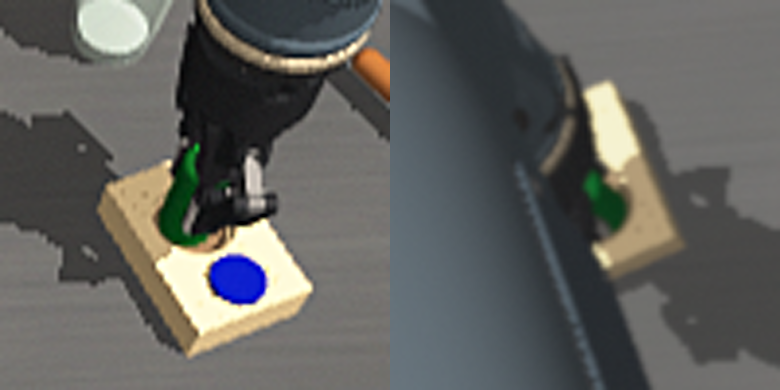

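Emit:
apply_moves --deltas "0 0 0.1 0 0 0 20; 0 0 0.1 0 0 0 20; 0 0 0.2 0 0 0 20; 0 0 0.3 0 0 0 20; 0 0 0.4 0 0 0 20; 0 0 0.4 0 0 0 20; 0 0 0.4 0 0 0 20; 0 0 0.4 0 0 0 20; 0 0 0.3 0 0 0 20; 0 0 0.05 0 0 0 20; 0 0 0 0 0 0 20"

```text
time: 19.1
ee_pos: [0.6079, 0.2341, 0.1774]
ee_rot: [[-0.0, 1.0, -0.007], [-0.0, -0.007, -1.0], [-1.0, -0.0, 0.0]]
ft_force: [-0.8, 0.7, -1.2]
grip_width: 0.0328
```

Emit:
apply_moves --deltas "-0.08 -0.3 0 0 0 0 20; -0.17 -0.55 0 0 0 0 20; -0.17 -0.55 0 0 0 0 20; -0.17 -0.55 0 0 0 0 20; -0.17 -0.55 0 0 0 0 20; -0.17 -0.55 0 0 0 0 20; -0.17 -0.55 0 0 0 0 20; -0.17 -0.55 0 0 0 0 20; -0.17 -0.55 0 0 0 0 20; -0.17 -0.55 0 0 0 0 20; -0.17 -0.55 0 0 0 0 20; -0.17 -0.55 0 0 0 0 20"

```text
time: 20.6
ee_pos: [0.5092, -0.0847, 0.1773]
ee_rot: [[-0.001, 1.0, -0.007], [-0.0, -0.007, -1.0], [-1.0, -0.001, 0.0]]
ft_force: [0.7, 0.0, -0.9]
grip_width: 0.0328
```

Emit:
apply_moves --deltas "-0.17 -0.55 0 0 0 0 20; -0.17 -0.55 0 0 0 0 20; -0.17 -0.55 0 0 0 0 20; -0.17 -0.55 0 0 0 0 20; -0.17 -0.55 0 0 0 0 20; -0.17 -0.55 0 0 0 0 20; -0.17 -0.55 0 0 0 0 20; -0.17 -0.55 0 0 0 0 20; -0.07 -0.2 0 0 0 0 20; 0 0 0 0 0 0 20"

```text
time: 21.85
ee_pos: [0.4384, -0.3134, 0.1775]
ee_rot: [[-0.0, 1.0, -0.008], [0.0, -0.008, -1.0], [-1.0, -0.0, -0.0]]
ft_force: [0.2, 0.5, -1.8]
grip_width: 0.0329
```

```bash
python3 look.py p4 220 150 420 240
```

```text
(no output)
```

View pics/p4.png

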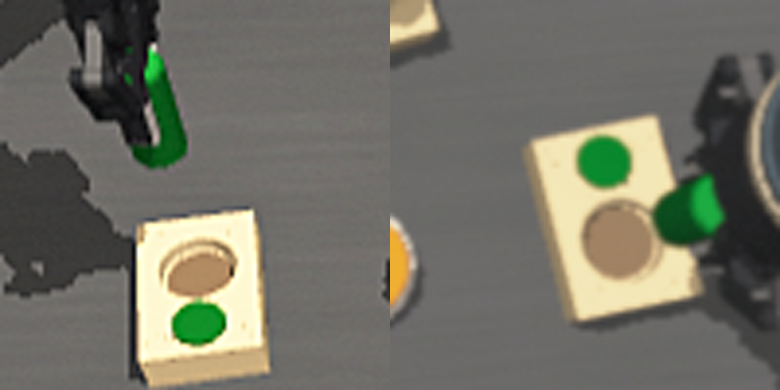

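Emit:
apply_moves --deltas "0.02 0.02 -0.2 0 0 0 20; 0 0 -0.4 0 0 0 20; 0 0 -0.4 0 0 0 20; 0 0 -0.4 0 0 0 20; 0 0 -0.4 0 0 0 20; 0 0 -0.3 0 0 0 20; 0 0 -0.2 0 0 0 20; 0 0 -0.13 0 0 0 20; 0 0 0 0 0 0 20"

```text
time: 23.08
ee_pos: [0.44, -0.3122, 0.0561]
ee_rot: [[-0.0, 1.0, -0.007], [0.0, -0.007, -1.0], [-1.0, -0.0, -0.0]]
ft_force: [1.1, 0.3, -1.7]
grip_width: 0.0328
```

```bash
python3 look.py p5 220 170 420 240
```

```text
(no output)
```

View pics/p5.png

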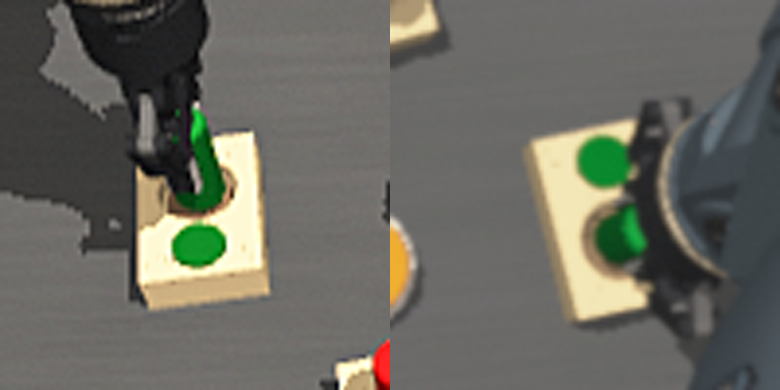

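The green rod's foot is in the pocket opening (left ~205,205; right ~615,238), with clearance all round.

Emit:
apply_moves --deltas "0 0 -0.06 0 0 0 20; 0 0 -0.06 0 0 0 20; 0 0 -0.04 0 0 0 20; 0 0 -0.02 0 0 0 20; 0 0 -0.01 0 0 0 20; 0 0 0 0 0 0 20"

```text
time: 23.92
ee_pos: [0.44, -0.3123, 0.0468]
ee_rot: [[-0.0, 1.0, -0.007], [-0.0, -0.007, -1.0], [-1.0, -0.0, 0.0]]
ft_force: [-0.2, -0.1, -1.3]
grip_width: 0.0331
```

Emit:
apply_moves --deltas "0 0 -0.01 0 0 0 20; 0 0 0 0 0 0 20"

```text
time: 24.18
ee_pos: [0.44, -0.3123, 0.0463]
ee_rot: [[-0.0, 1.0, -0.007], [-0.0, -0.007, -1.0], [-1.0, -0.0, 0.0]]
ft_force: [0.8, 0.2, -1.9]
grip_width: 0.033
```

Emit:
apply_moves --deltas "0 0 -0.01 0 0 0 20; 0 0 0 0 0 0 20"

```text
time: 24.42
ee_pos: [0.44, -0.3123, 0.0458]
ee_rot: [[-0.0, 1.0, -0.007], [0.0, -0.007, -1.0], [-1.0, -0.0, -0.0]]
ft_force: [-0.1, 0.2, -1.5]
grip_width: 0.0326
```

Emit:
apply_moves --deltas "0 0 -0.01 0 0 0 20; 0 0 0 0 0 0 20"

```text
time: 24.68
ee_pos: [0.4401, -0.3124, 0.0455]
ee_rot: [[0.0, 1.0, -0.007], [-0.0, -0.007, -1.0], [-1.0, 0.0, 0.0]]
ft_force: [-1.8, 1.3, 4.4]
grip_width: 0.0329
```

Emit:
apply_moves --deltas "0 0 -0.005 0 0 0 20; 0 0 0 0 0 0 20"

```text
time: 24.92
ee_pos: [0.4402, -0.3124, 0.0455]
ee_rot: [[0.0, 1.0, -0.007], [-0.0, -0.007, -1.0], [-1.0, 0.0, 0.0]]
ft_force: [-2.0, 1.8, 8.7]
grip_width: 0.0329
```

Contact. I'll release and retreat.

Emit:
apply_moves --deltas "0 0 0.01 0 0 0 20; 0 0 0 0 0 0 34; 0 0 0 0 0 0 36; 0 0 0 0 0 0 38; 0 0 0 0 0 0 42; 0 0 0 0 0 0 50; 0 0 0 0 0 0 65; 0 0 0 0 0 0 85; 0 0 0 0 0 0 85"

```text
time: 26.05
ee_pos: [0.4401, -0.3123, 0.0456]
ee_rot: [[-0.0, 1.0, -0.007], [0.0, -0.007, -1.0], [-1.0, -0.0, -0.0]]
ft_force: [-0.2, -0.4, -0.2]
grip_width: 0.0848
```

Emit:
apply_moves --deltas "0 0 0.1 0 0 0 85; 0 0 0.3 0 0 0 85; 0 0 0.6 0 0 0 85; 0 0 0.6 0 0 0 85; 0 0 0.6 0 0 0 85; 0 0 0.45 0 0 0 85; 0 0 0 0 0 0 85"

```text
time: 26.92
ee_pos: [0.4409, -0.313, 0.1806]
ee_rot: [[0.003, 1.0, -0.007], [-0.002, -0.007, -1.0], [-1.0, 0.003, 0.002]]
ft_force: [0.3, -0.2, 0.3]
grip_width: 0.0852
```

Emit:
apply_moves --deltas "0.02 0.65 0 0 0 0 85; 0.02 0.65 0 0 0 0 85; 0.02 0.65 0 0 0 0 85; 0.02 0.65 0 0 0 0 85; 0.02 0.65 0 0 0 0 85; 0.02 0.65 0 0 0 0 85; 0.02 0.65 0 0 0 0 85; 0.02 0.65 0 0 0 0 85; 0.02 0.65 0 0 0 0 85; 0.02 0.65 0 0 0 0 85; 0.02 0.65 0 0 0 0 85; 0 0.1 0 0 0 0 85"

```text
time: 28.42
ee_pos: [0.4507, 0.0517, 0.1778]
ee_rot: [[-0.001, 1.0, -0.005], [0.0, -0.005, -1.0], [-1.0, -0.001, -0.0]]
ft_force: [0.3, -0.5, 0.7]
grip_width: 0.085
```

```bash
python3 look.py p6 230 170 420 240; python3 -c "
from workcell import status;print(status.sense()['ee_pos'])"
```

```text
[0.45075521 0.05043683 0.17780528]
```

View pics/p6.png

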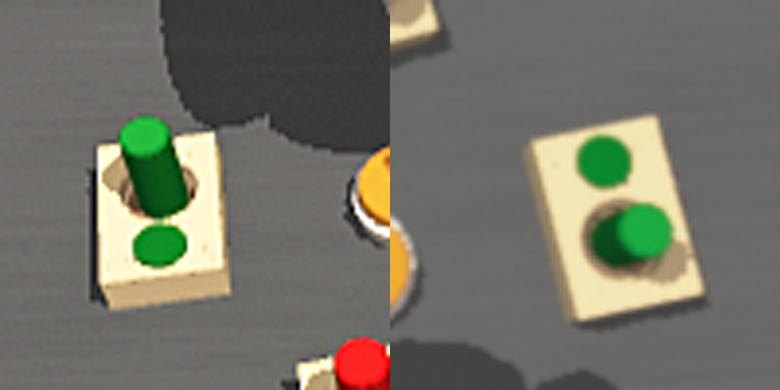

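The green rod is upright in the green brick. Next is the blue rod.

Emit:
apply_moves --deltas "0.03 0 -0.4 0 0 0 85; 0 0 -0.4 0 0 0 85; 0 0 -0.4 0 0 0 85; 0 0 -0.4 0 0 0 85; 0 0 -0.4 0 0 0 85; 0 0 -0.3 0 0 0 85; 0 0 -0.2 0 0 0 85; 0 0 -0.12 0 0 0 85; 0 0 0 0 0 0 65"

```text
time: 29.65
ee_pos: [0.4525, 0.05, 0.047]
ee_rot: [[-0.0, 1.0, -0.007], [-0.0, -0.007, -1.0], [-1.0, -0.0, 0.0]]
ft_force: [0.2, -0.2, -0.2]
grip_width: 0.0696
```

Emit:
apply_moves --deltas "0 0 0 0 0 0 50; 0 0 0 0 0 0 45; 0 0 0 0 0 0 42; 0 0 0 0 0 0 40; 0 0 0 0 0 0 38; 0 0 0 0 0 0 36; 0 0 0 0 0 0 34; 0 0 0 0 0 0 32; 0 0 0 0 0 0 25; 0 0 0 0 0 0 20; 0 0 0 0 0 0 20" --squeeze 50

```text
time: 31.02
ee_pos: [0.4525, 0.0502, 0.0472]
ee_rot: [[0.0, 1.0, -0.007], [0.0, -0.007, -1.0], [-1.0, 0.0, -0.0]]
ft_force: [-2.3, -0.5, 5.8]
grip_width: 0.0326
```

Emit:
apply_moves --deltas "0 0 0.1 0 0 0 20; 0 0 0.1 0 0 0 20; 0 0 0.2 0 0 0 20; 0 0 0.3 0 0 0 20; 0 0 0.4 0 0 0 20; 0 0 0.4 0 0 0 20; 0 0 0.4 0 0 0 20; 0 0 0.4 0 0 0 20; 0 0 0.3 0 0 0 20; 0 0 0.05 0 0 0 20; 0 0 0 0 0 0 20"

```text
time: 32.4
ee_pos: [0.4524, 0.0502, 0.1792]
ee_rot: [[-0.0, 1.0, -0.007], [-0.0, -0.007, -1.0], [-1.0, -0.0, 0.0]]
ft_force: [0.0, -0.1, -1.4]
grip_width: 0.0327
```

```bash
python3 look.py p7 360 150 270 250
```

```text
(no output)
```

View pics/p7.png

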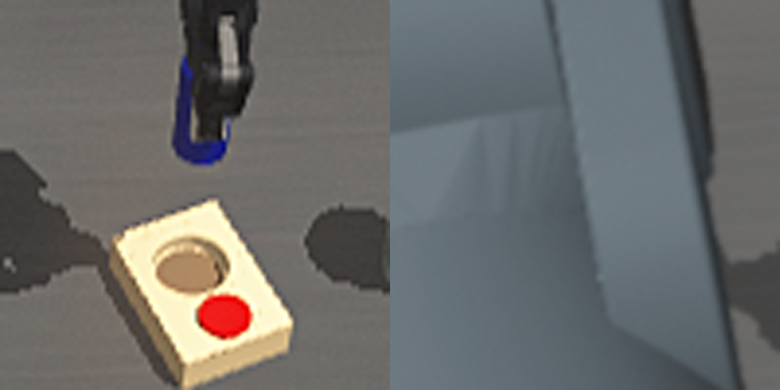

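The blue rod is held (left ~205,110) and the red brick's pocket is free. I'll carry it to the blue brick.

Emit:
apply_moves --deltas "0.16 0.19 0 0 0 0 20; 0.32 0.38 0 0 0 0 20; 0.32 0.38 0 0 0 0 20; 0.32 0.38 0 0 0 0 20; 0.32 0.38 0 0 0 0 20; 0.32 0.38 0 0 0 0 20; 0.32 0.38 0 0 0 0 20; 0.32 0.38 0 0 0 0 20; 0.32 0.38 0 0 0 0 20; 0.32 0.38 0 0 0 0 20; 0.13 0.145 0 0 0 0 20; 0 0 0 0 0 0 20"

```text
time: 34.0
ee_pos: [0.611, 0.2384, 0.1788]
ee_rot: [[-0.001, 1.0, -0.006], [-0.0, -0.006, -1.0], [-1.0, -0.001, 0.0]]
ft_force: [0.3, -0.3, -2.0]
grip_width: 0.0326
```

Emit:
apply_moves --deltas "0 0 -0.2 0 0 0 20; 0 0 -0.4 0 0 0 20; 0 0 -0.4 0 0 0 20; 0 0 -0.4 0 0 0 20; 0 0 -0.4 0 0 0 20; 0 0 -0.3 0 0 0 20; 0 0 -0.2 0 0 0 20; 0 0 -0.12 0 0 0 20; 0 0 0 0 0 0 20"

```text
time: 35.12
ee_pos: [0.611, 0.2379, 0.0585]
ee_rot: [[-0.0, 1.0, -0.007], [-0.0, -0.007, -1.0], [-1.0, -0.0, 0.0]]
ft_force: [-0.4, 0.0, -1.6]
grip_width: 0.0324
```

```bash
python3 look.py p8 440 220 200 200
```

```text
(no output)
```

View pics/p8.png

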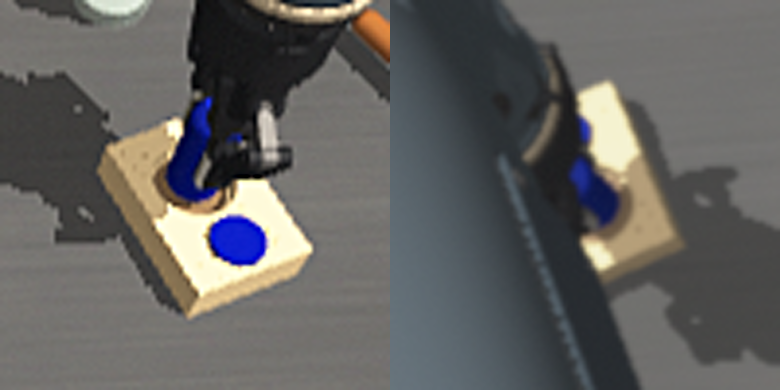

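The blue rod's foot is inside the pocket opening (left ~190,190). I'll lower it slowly.

Emit:
apply_moves --deltas "0 0 -0.07 0 0 0 20; 0 0 -0.06 0 0 0 20; 0 0 -0.05 0 0 0 20; 0 0 -0.02 0 0 0 20; 0 0 -0.01 0 0 0 20; 0 0 0 0 0 0 20"

```text
time: 35.98
ee_pos: [0.6111, 0.2379, 0.0481]
ee_rot: [[0.0, 1.0, -0.007], [0.0, -0.007, -1.0], [-1.0, 0.0, -0.0]]
ft_force: [0.0, -1.1, -1.8]
grip_width: 0.0329
```

Emit:
apply_moves --deltas "0 0 -0.01 0 0 0 20; 0 0 0 0 0 0 20"

```text
time: 36.22
ee_pos: [0.6111, 0.2379, 0.0476]
ee_rot: [[0.0, 1.0, -0.007], [-0.0, -0.007, -1.0], [-1.0, 0.0, 0.0]]
ft_force: [0.6, -0.4, -1.4]
grip_width: 0.0327
```

Emit:
apply_moves --deltas "0 0 -0.01 0 0 0 20; 0 0 0 0 0 0 20"

```text
time: 36.48
ee_pos: [0.6111, 0.238, 0.0472]
ee_rot: [[0.0, 1.0, -0.007], [0.0, -0.007, -1.0], [-1.0, 0.0, -0.0]]
ft_force: [-0.8, -0.4, 2.0]
grip_width: 0.0327
```

Emit:
apply_moves --deltas "0 0 -0.005 0 0 0 20; 0 0 0 0 0 0 20"

```text
time: 36.72
ee_pos: [0.6111, 0.238, 0.0472]
ee_rot: [[0.0, 1.0, -0.007], [0.0, -0.007, -1.0], [-1.0, 0.0, -0.0]]
ft_force: [-3.2, -1.1, 6.4]
grip_width: 0.0326
```

Emit:
apply_moves --deltas "0 0 0 0 0 0 34; 0 0 0 0 0 0 36; 0 0 0 0 0 0 38; 0 0 0 0 0 0 42; 0 0 0 0 0 0 50; 0 0 0 0 0 0 65; 0 0 0 0 0 0 85; 0 0 0 0 0 0 85"

```text
time: 37.72
ee_pos: [0.611, 0.2379, 0.0468]
ee_rot: [[0.0, 1.0, -0.007], [0.0, -0.007, -1.0], [-1.0, 0.0, -0.0]]
ft_force: [-0.4, 0.3, 0.3]
grip_width: 0.085
```

Emit:
apply_moves --deltas "0 0 0.1 0 0 0 85; 0 0 0.3 0 0 0 85; 0 0 0.6 0 0 0 85; 0 0 0.6 0 0 0 85; 0 0 0.6 0 0 0 85; 0 0 0.45 0 0 0 85; 0 0 0 0 0 0 85"

```text
time: 38.6
ee_pos: [0.612, 0.2383, 0.182]
ee_rot: [[0.004, 1.0, -0.007], [0.001, -0.007, -1.0], [-1.0, 0.004, -0.001]]
ft_force: [-0.3, 0.2, -0.6]
grip_width: 0.0846
```

Emit:
apply_moves --deltas "0.015 -0.7 0 0 0 0 85; 0.015 -0.7 0 0 0 0 85; 0.015 -0.7 0 0 0 0 85; 0.015 -0.7 0 0 0 0 85; 0.015 -0.7 0 0 0 0 85; 0.015 -0.7 0 0 0 0 85; 0.015 -0.7 0 0 0 0 85; 0.015 -0.7 0 0 0 0 85; 0.015 -0.7 0 0 0 0 85; 0.015 -0.7 0 0 0 0 85; 0 -0.7 0 0 0 0 85; 0 -0.37 0 0 0 0 85"

```text
time: 40.1
ee_pos: [0.6181, -0.167, 0.1788]
ee_rot: [[-0.001, 1.0, -0.008], [0.0, -0.008, -1.0], [-1.0, -0.001, -0.0]]
ft_force: [-0.9, 0.9, -0.9]
grip_width: 0.085
```

```bash
python3 look.py p9 440 210 200 200;  python3 -c "
from workcell import status;print(status.sense()['ee_pos'])"
```

```text
[ 0.61823093 -0.16693133  0.17881077]
```

View pics/p9.png

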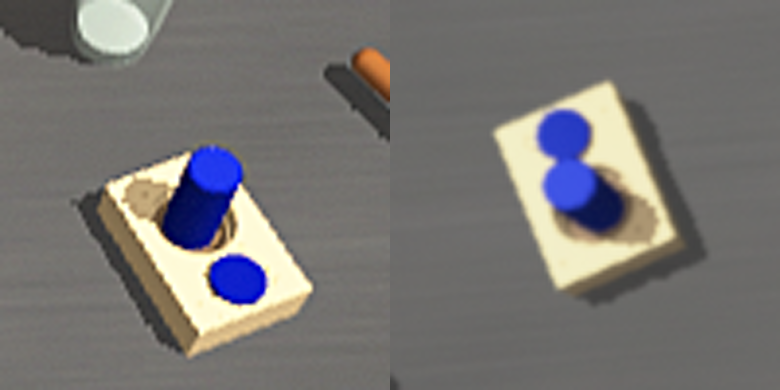

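The blue rod is upright in the blue brick. Next I'll fetch the red rod from the plain brick.

Emit:
apply_moves --deltas "0 0.03 -0.4 0 0 0 85; 0 0 -0.4 0 0 0 85; 0 0 -0.4 0 0 0 85; 0 0 -0.4 0 0 0 85; 0 0 -0.4 0 0 0 85; 0 0 -0.3 0 0 0 85; 0 0 -0.2 0 0 0 85; 0 0 -0.13 0 0 0 85; 0 0 0 0 0 0 65"

```text
time: 41.32
ee_pos: [0.6185, -0.164, 0.0477]
ee_rot: [[-0.0, 1.0, -0.007], [0.0, -0.007, -1.0], [-1.0, -0.0, -0.0]]
ft_force: [0.6, -0.2, 0.6]
grip_width: 0.0691
```

Emit:
apply_moves --deltas "0 0 0 0 0 0 50; 0 0 0 0 0 0 45; 0 0 0 0 0 0 42; 0 0 0 0 0 0 40; 0 0 0 0 0 0 38; 0 0 0 0 0 0 36; 0 0 0 0 0 0 34; 0 0 0 0 0 0 32; 0 0 0 0 0 0 25; 0 0 0 0 0 0 20; 0 0 0 0 0 0 20" --squeeze 50

```text
time: 42.7
ee_pos: [0.6185, -0.1641, 0.048]
ee_rot: [[-0.0, 1.0, -0.007], [-0.0, -0.007, -1.0], [-1.0, -0.0, 0.0]]
ft_force: [-3.5, 0.6, 4.8]
grip_width: 0.0328
```

Emit:
apply_moves --deltas "0 0 0.1 0 0 0 20; 0 0 0.1 0 0 0 20; 0 0 0.2 0 0 0 20; 0 0 0.3 0 0 0 20; 0 0 0.4 0 0 0 20; 0 0 0.4 0 0 0 20; 0 0 0.4 0 0 0 20; 0 0 0.4 0 0 0 20; 0 0 0.3 0 0 0 20; 0 0 0.05 0 0 0 20; 0 0 0 0 0 0 20"

```text
time: 44.08
ee_pos: [0.6185, -0.164, 0.18]
ee_rot: [[-0.0, 1.0, -0.007], [0.0, -0.007, -1.0], [-1.0, -0.0, -0.0]]
ft_force: [-0.2, 0.6, -2.0]
grip_width: 0.0327
```

```bash
python3 look.py p10 270 190 361 185
```

```text
(no output)
```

View pics/p10.png

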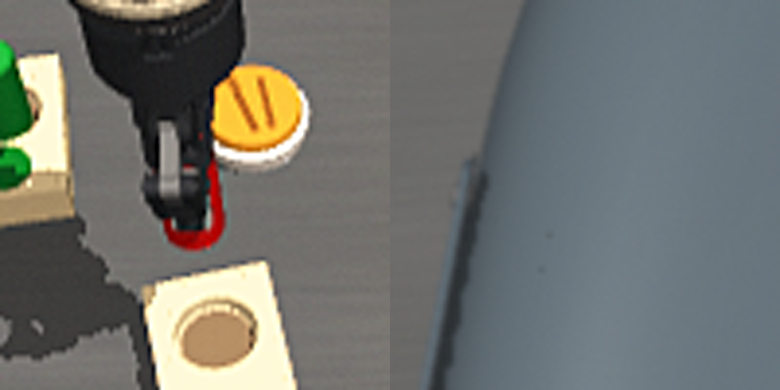

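The red rod is held and the plain pocket is empty. I'll carry it to the red brick.

Emit:
apply_moves --deltas "-0.16 0.22 0 0 0 0 20; -0.3 0.4 0 0 0 0 20; -0.3 0.4 0 0 0 0 20; -0.3 0.4 0 0 0 0 20; -0.3 0.4 0 0 0 0 20; -0.3 0.4 0 0 0 0 20; -0.3 0.4 0 0 0 0 20; -0.3 0.4 0 0 0 0 20; -0.3 0.4 0 0 0 0 20; -0.3 0.4 0 0 0 0 20; -0.3 0.4 0 0 0 0 20; -0.13 0.156 0 0 0 0 20"

```text
time: 45.68
ee_pos: [0.4532, 0.0554, 0.18]
ee_rot: [[-0.001, 1.0, -0.006], [-0.0, -0.006, -1.0], [-1.0, -0.001, 0.0]]
ft_force: [0.7, -0.3, -1.4]
grip_width: 0.0331
```

Emit:
apply_moves --deltas "0 0 0 0 0 0 20; 0 0 0 0 0 0 20"

```text
time: 45.92
ee_pos: [0.4544, 0.0543, 0.1802]
ee_rot: [[0.0, 1.0, -0.007], [-0.0, -0.007, -1.0], [-1.0, 0.0, 0.0]]
ft_force: [0.3, -0.5, -1.8]
grip_width: 0.0326
```

Emit:
apply_moves --deltas "0 0 -0.2 0 0 0 20; 0 0 -0.4 0 0 0 20; 0 0 -0.4 0 0 0 20; 0 0 -0.4 0 0 0 20; 0 0 -0.4 0 0 0 20; 0 0 -0.3 0 0 0 20; 0 0 -0.2 0 0 0 20; 0 0 -0.12 0 0 0 20; 0 0 0 0 0 0 20"

```text
time: 47.05
ee_pos: [0.454, 0.0547, 0.0591]
ee_rot: [[-0.0, 1.0, -0.007], [-0.0, -0.007, -1.0], [-1.0, -0.0, 0.0]]
ft_force: [-0.4, -0.5, -1.7]
grip_width: 0.0329
```

```bash
python3 look.py p11 360 170 280 250
```

```text
(no output)
```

View pics/p11.png

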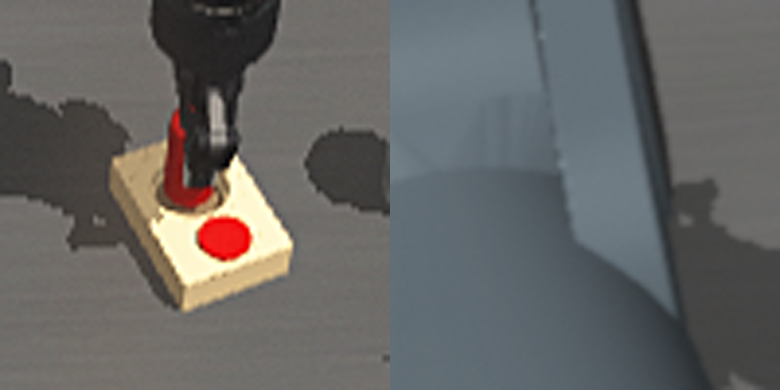

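The red rod's foot is in the pocket opening (~190,195). I'll lower it slowly.

Emit:
apply_moves --deltas "0 0 -0.07 0 0 0 20; 0 0 -0.06 0 0 0 20; 0 0 -0.04 0 0 0 20; 0 0 -0.02 0 0 0 20; 0 0 -0.01 0 0 0 20; 0 0 0 0 0 0 20"

```text
time: 47.9
ee_pos: [0.454, 0.0547, 0.0493]
ee_rot: [[-0.0, 1.0, -0.007], [-0.0, -0.007, -1.0], [-1.0, -0.0, 0.0]]
ft_force: [0.8, 0.1, -3.2]
grip_width: 0.0328
```

Emit:
apply_moves --deltas "0 0 -0.01 0 0 0 20; 0 0 0 0 0 0 20"

```text
time: 48.15
ee_pos: [0.4541, 0.0547, 0.0488]
ee_rot: [[0.0, 1.0, -0.007], [-0.0, -0.007, -1.0], [-1.0, 0.0, 0.0]]
ft_force: [-0.6, 0.2, -2.2]
grip_width: 0.0324
```

Emit:
apply_moves --deltas "0 0 -0.01 0 0 0 20; 0 0 0 0 0 0 20"

```text
time: 48.4
ee_pos: [0.454, 0.0547, 0.0483]
ee_rot: [[-0.0, 1.0, -0.007], [-0.0, -0.007, -1.0], [-1.0, -0.0, 0.0]]
ft_force: [-0.5, 0.8, -1.2]
grip_width: 0.0327
```

Emit:
apply_moves --deltas "0 0 -0.01 0 0 0 20; 0 0 0 0 0 0 20"

```text
time: 48.65
ee_pos: [0.4541, 0.0547, 0.0479]
ee_rot: [[0.0, 1.0, -0.007], [0.0, -0.007, -1.0], [-1.0, 0.0, -0.0]]
ft_force: [-1.8, 0.4, 2.0]
grip_width: 0.0324
```

Emit:
apply_moves --deltas "0 0 -0.005 0 0 0 20; 0 0 0 0 0 0 20"

```text
time: 48.9
ee_pos: [0.4541, 0.0548, 0.0479]
ee_rot: [[0.0, 1.0, -0.007], [0.0, -0.007, -1.0], [-1.0, 0.0, -0.0]]
ft_force: [-3.3, -0.3, 9.1]
grip_width: 0.033
```

Emit:
apply_moves --deltas "0 0 0.005 0 0 0 20; 0 0 0 0 0 0 34; 0 0 0 0 0 0 36; 0 0 0 0 0 0 38; 0 0 0 0 0 0 42; 0 0 0 0 0 0 50; 0 0 0 0 0 0 65; 0 0 0 0 0 0 85; 0 0 0 0 0 0 85"

```text
time: 50.02
ee_pos: [0.4541, 0.0547, 0.0478]
ee_rot: [[0.0, 1.0, -0.007], [0.0, -0.007, -1.0], [-1.0, 0.0, -0.0]]
ft_force: [-0.1, -0.2, -0.1]
grip_width: 0.0849
```

Emit:
apply_moves --deltas "0 0 0.1 0 0 0 85; 0 0 0.3 0 0 0 85; 0 0 0.6 0 0 0 85; 0 0 0.6 0 0 0 85; 0 0 0.6 0 0 0 85; 0 0 0.45 0 0 0 85; 0 -0.5 0.2 0 0 0 85; 0 -0.6 0.2 0 0 0 85; 0 -0.6 0.2 0 0 0 85; 0 -0.6 0 0 0 0 85; 0 -0.4 0 0 0 0 85; 0 0 0 0 0 0 85"

```text
time: 51.52
ee_pos: [0.4539, -0.0812, 0.2106]
ee_rot: [[0.0, 1.0, -0.009], [-0.0, -0.009, -1.0], [-1.0, 0.0, 0.0]]
ft_force: [-0.6, -0.4, 0.1]
grip_width: 0.085
```

```bash
python3 - <<'E'
from workcell import camera,status
import cv2
for n in("scene","top"): cv2.imwrite(f"pics/{n}_end.png",camera(n)[:,:,::-1])
s=status.sense();print(s["time"],s["ee_pos"],s["ft_force"].round(1))
E
```

```text
51.625 [ 0.45399167 -0.07996044  0.21046933] [0.1 0.2 0.1]
```

View pics/scene_end.png

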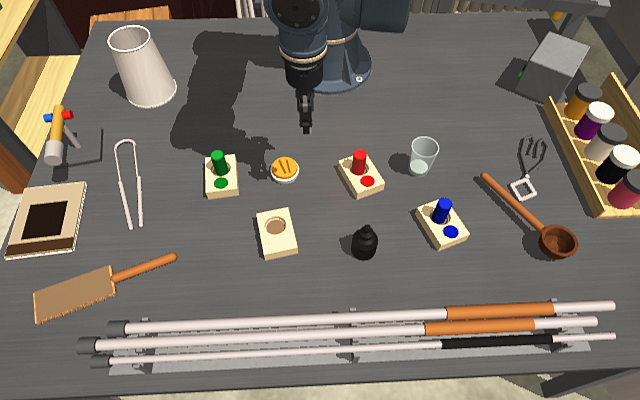

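View pics/top_end.png

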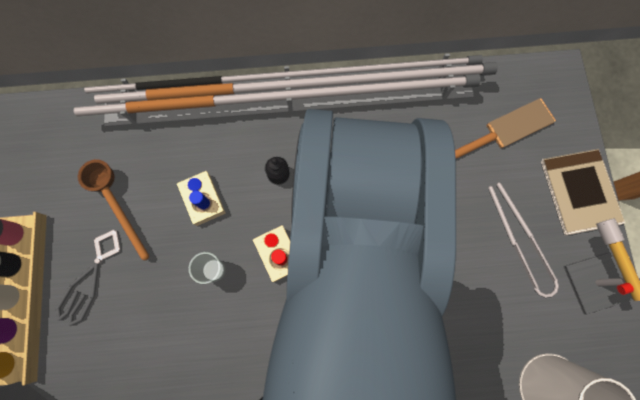

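The end pictures show all three rods upright on their own bricks: green (scene ~219,162), red (~359,160) and blue (~442,210). The plain brick (~277,232) is empty. The tumbler, wax and oil pot are where they were, and the arm is clear of everything.

```bash
python3 -c "
from workcell import workorder
print(workorder.close_job())"
```

```text
the job is handed in; nothing more can be done
None
```

All three rods now stand upright in the pockets of the bricks with their own colours, and the job is handed in; no verdict was reported.

- **Order of moves:** I parked the red rod in the plain brick, then moved green to the green brick, blue to the blue brick, and finally red from the plain brick to the red brick.
- **Setting down:** I lowered each rod in steps of 0.5 mm or less near the pocket floor until the wrist force showed contact. The readings were at most about 10 N. I then opened the fingers gradually.
- **Final checks:** The last scene picture shows each rod upright in its own pocket, and the plain brick empty. The tumbler, wax and oil pot look unmoved by eye; I did not re-measure their positions. The gripper was open and about 0.21 m above the bench, touching nothing, and the clock read about 51.6 s.
- **Limits of the checks:** In the last top picture the arm hid the green brick, the plain brick and the wax. Those three were confirmed in the scene picture only; an earlier top picture, taken after I set it down, also showed the green rod upright.
- **Small disagreements:** The grip read about 33 mm on the 34 mm rods every time. My position estimates from the two cameras differed by 1–2 mm for the rods and pockets and up to about 4 mm for the wax and oil pot, within what the task needed. No check failed.

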